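# Stack a segmented bowl blank in the glue press

### The job

The bowl blank is being dry-stacked upside down in the glue press, and its big rim ring already lies centred on the round plate. Lay the middle ring on the rim ring and then the small solid foot disc on top, each flat and centred under the press screw. Lower each piece into place instead of dropping it, do not push the rim ring off centre, and leave the other things on the bench where they are.

Things in the scene. Friction and masses are not known exactly. Their poses are not given: they have to be found in the camera images.
- press_plate (a point): Centre of the top face of the glue press's round wooden plate, on the press screw's axis, 30 mm above the bench; z up. The plate is 200 mm across, with scribed centring circles of 150, 112 and 68 mm, on a plywood base 220 (x) x 430 (y) x 18 mm. The press is fixed. y runs along its beam; -x is the open side towards the robot
- press_beam (a point): Centre of the underside of the press's hardwood beam, 245 mm above the plate and on the screw's axis; beam 50 (x) x 430 (y) x 70 mm (z), axes as the plate's. It stands on two 18 mm steel rods at y = +190 and -190 mm. A gripper held upright over the plate would hit it: reach in from the -x side with the tool leaning back 30 to 45 degrees
- press_foot (a point): Centre of the underside of the screw's round steel foot, 80 mm across, which hangs under the beam, 223 mm above the plate (157 mm above the finished stack). Screw, foot and beam do not move in this task
- rim_center (a point): Centre (half-way up, 11 mm above its underside) of the rim ring, which already lies flat and centred on the press plate: twelve-sided wooden ring of mitred segments, 150 mm across its outer flats, 90 mm across the hole's flats, 22 mm thick, about 0.17 kg, loose. Its top is 22 mm above the plate
- mid_center (a point): Centre (half-way up, 11 mm) of the middle ring: flat twelve-sided wooden ring of mitred segments, 112 mm across the outer flats, 54 mm across the hole's flats (wall 29 mm), 22 mm thick, about 0.11 kg, lying flat on the bench. Axes: z up, x points to the middle of a flat; flats repeat every 30 degrees, inside and out. Pinch it across the wall, one finger in the hole
- foot_center (a point): Centre (half-way up, 11 mm) of the foot disc: solid flat twelve-sided wooden disc without a hole, 68 mm across flats, 22 mm thick, about 0.05 kg, lying flat on the bench; z up, x points to the middle of a flat, flats every 30 degrees. Grip it across two opposite flats
- rim: The rim ring itself; origin at the centre of its underside
- mid: The middle ring itself; origin at the centre of its underside
- foot: The foot disc itself; origin at the centre of its underside
- sander: Bystander: red and black hand sanding block, 135 x 75 x 54 mm, long along x; origin at the centre of its underside
- glue: Bystander: white glue bottle standing up, 62 mm diameter, 165 mm tall; origin under its centre
- tape: Bystander: yellow tape measure standing on edge, 72 (x) x 36 x 62 mm; origin at the centre of its underside
- square: Bystander: try square lying flat; wooden stock 20 x 115 x 18 mm along y at the origin, thin steel blade 200 mm long along +x
- mallet: Bystander: wooden mallet on its side, head 66 x 115 x 66 mm centred at x = +66 mm, handle 25 mm thick from there to x = -135 mm; origin on the bench under its handle
- strip: Bystander: plain wooden strip 300 (x) x 22 x 12 mm; origin at the centre of its underside
Things that resemble listed ones, but are neither listed nor needed, are in the scene too. Leave any blue look-alike of the mid alone.

How it is judged:
By the outcome, as a careful person would: the job done as asked, in the order asked, and still so for the second after the job is handed in, with the robot touching nothing.
It also fails if it takes over 64 s, if anything falls off the work surface, if the arm or the gripper's body presses on something with over 40 N, if the wrist force passes 120 N, or if a joint passes its speed limit or range.

### The arm

A 6-joint arm with a two-finger parallel gripper is mounted at the origin on the work surface. World frame = base frame: x ahead of the robot, y to its left, z up, the work surface at z = 0. Lengths are in m, angles in rad, forces in N, time in s.
With the tool pointing down it reaches from about 0.35 to 0.775 m from the base axis. Payload 7.3 kg.
Tool frame: the origin (TCP) lies on the centre line of the jaws, within the pads' length; the fingertips stand 11 mm ahead of it and the grasp point (between the pads) lies 8 mm behind it; z points along the fingers, y is the direction in which the jaws open and shut (so a half turn about z gives the same grasp; the last joint's range is limited). The gripper opens to 92 mm and grips with 3 to 60 N. Pads are 19 mm wide; open, the fingers measure 130 mm over their backs; the gripper's body (75 mm by 190 mm) begins 47 mm behind the grasp point.
Start: joints at [-1.357, 0.342, 1.524, -0, 1.275, -0.146], TCP at [0.185, -0.491, 0.238] pointing down, gripper open.
Joint ranges: [-2.53, 2.53], [-0.77, 2.02], [0.04, 2.7], [-1, 4.14], [0.28, 2.66], [-3.11, 3.11]. Speed limits (rad/s): [2.57, 2.57, 3.14, 3.14, 3.14, 3.14].

### API

Orientations are given as [roll, pitch, yaw] about the fixed x, y, z axes, in that order (R = Rz(yaw) Ry(pitch) Rx(roll)).
In Python, from cell import robot gives the robot as it stands.
- The arm moves only by the tool jog_arm, never from a script. Its argument "deltas" is one flat list of numbers, 6 for each row, row after row: the shift along the world's x, y, z in units of 0.1 m (1.0 is 0.1 m), then the turn, a rotation vector about the world's x, y, z in units of 90 degrees (1.0 is 90 degrees). A call has 1 to 5 rows; each row is the pose to reach, as a shift and turn from the pose commanded when the call began; what a row does not reach only later rows make up. A row lasts 1/12 s, in which the tool goes at most 41.7 mm and 7.16 degrees, less where a joint would pass 70% of its speed; a pose out of reach is approached as far as the arm can. A call with a number of a shift or a turn outside -1 to 1 is refused whole. A call with a gripper value outside its range is refused whole. "claw" is the opening, from 0 (shut) to 1 (fully open), set as the call begins (left out, the last holds). The fingers move at their own pace and stop on an object; "newtons" is the grip in N (left out, the last holds). Time passes only in rows, so rows that repeat a pose let the fingers close. It gives the time, the measured TCP pose, the force and the opening at its end, in the units of the state.
- robot.observe(): the state, without advancing time (a new reading comes with each control period).
- robot.read_camera(name): name is "scene" or "top"; returns the picture (480x640x3 uint8, red, green, blue); there is no depth.
- robot.camera_params(name): a dict with "fx", "fy", "cx", "cy" (pixels), "R" (3x3) and "t" (3): a world point X has camera coordinates R X + t. Camera axes: x right, y down, z forward; pixel columns grow to the right and rows downward; lengths in m; the calibration is good to about 2 mm. A picture is of the moment at which its call begins. camera_params takes no time and is no camera call.
- robot.hand_in(): hands the job in, once; it reports no verdict.
The state is a dict: "time": time; "qpos": joint angles; "qvel": joint speeds; "joint_efforts": joint torques, N m; "tool_pos": TCP position; "tool_rot": TCP orientation; "contact_force": force on the tool from outside, world axes, zero at the start; "torque": the same for the moment, N m; "opening": finger opening in m.
Only numpy, scipy, OpenCV 4.12 (cv2) and the standard library are available. Lean on these libraries where they do the work, as an engineer would, in place of code of your own. Each camera call takes 0.05 s, during which the arm holds its last target. There are 200 camera calls.

## Working session

There is one attempt and no reset: what is moved stays moved. The work goes in short steps, Python scripts to look and compute and a tool call to move; the robot and the scene stay as the last step left them, time stands still between calls to the robot, and variables do not carry over. Pictures are saved under pics/ and viewed, about 8 in all and at most 12, crops included, and the job is handed in when it is done.

Besides the shell and the picture viewer there is one more tool, called after "Request:" as name(argument=value, ...) on one line, values as JSON. jog_arm: Moves the arm, as the interface text tells. Its arguments: {"type":"object","properties":{"deltas":{"type":"array","items":{"type":"number"}},"claw":{"type":"number"},"newtons":{"type":"number"}},"required":["deltas"]}

```bash
ls; mkdir -p pics; python3 - <<'E'
from cell import robot
import cv2
for n in("scene","top"):
    im=robot.read_camera(n); cv2.imwrite(f"pics/{n}0.png",im[:,:,::-1]); p=robot.camera_params(n); print(n,p)
print(robot.observe())
E
```

```text
pics
scene {'fx': 446.2222927997182, 'fy': 446.2222927997182, 'cx': 319.7601748879399, 'cy': 242.64910130170983, 'R': array([[-0.65407382,  0.75639467, -0.00738549],
       [ 0.60896142,  0.52074243, -0.59832542],
       [-0.44872422, -0.39584647, -0.80121916]]), 't': array([ 0.33977046, -0.22430509,  1.53108485])}
top {'fx': 493.15802021094623, 'fy': 493.15802021094623, 'cx': 321.7787995234658, 'cy': 245.4373317658048, 'R': array([[-0.00169543, -0.99999427,  0.00292956],
       [-0.98435148,  0.00115268, -0.17621248],
       [ 0.1762081 , -0.00318247, -0.98434779]]), 't': array([-0.02070413,  0.52857657,  1.45361777])}
{'time': 0.1, 'qpos': array([-1.35701679e+00,  3.42657324e-01,  1.52491794e+00, -9.76649558e-06,
        1.27540565e+00, -1.45989493e-01]), 'qvel': array([-0.00020045,  0.00023066, -0.00315497,  0.00088119,  0.00070288,
        0.00106247]), 'joint_efforts': array([ 3.02228618e-03, -4.32000983e+01, -2.44695228e+01,  7.19848112e-02,
        5.25731407e-02, -3.76874834e-05]), 'tool_pos': array([ 0.18477895, -0.49103519,  0.23711347]), 'tool_rot': array([-3.14021780e+00, -1.92712356e-04,  3.59771746e-01]), 'contact_force': array([ 0.10518247, -0.32858379, -0.87927791]), 'torque': array([ 0.02529013, -0.01221327,  0.00178914]), 'opening': 0.0920827151683216}
```

View pics/top0.png

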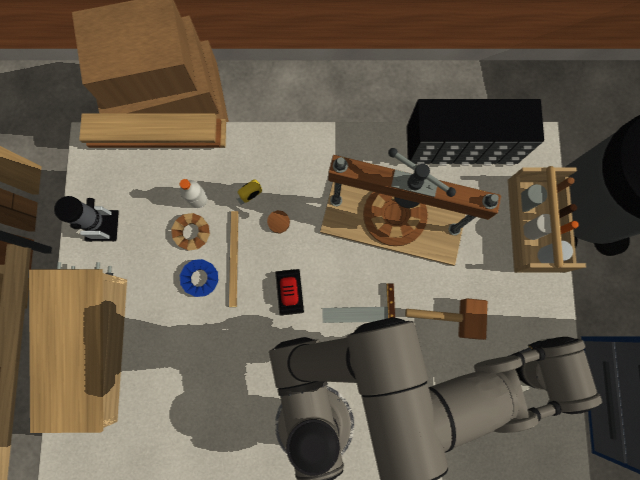

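View pics/scene0.png

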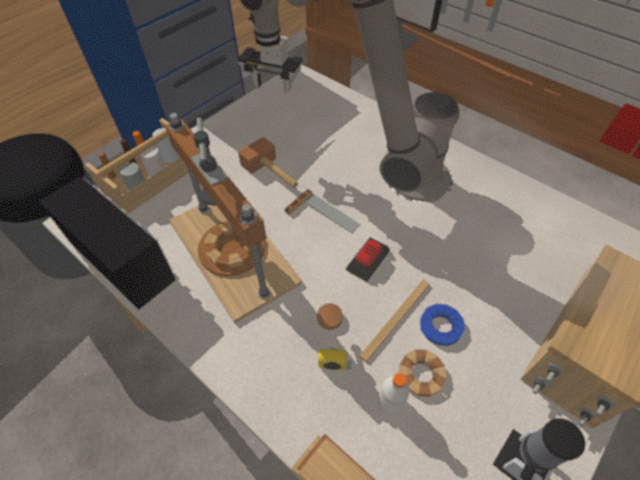

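Top view: the wooden ring at (190,232) is the mid, since it is wood with mitred segments. The blue ring at (199,278) is the look-alike. The foot disc is at (279,222), the rim on the press at about (395,218), and the beam runs from (340,163) to (490,203). Next I'll confirm with an enlarged crop and measure.

```bash
cat > h.py <<'E'
import numpy as np,cv2
from cell import robot
def ray(n,uv,z):
    p=robot.camera_params(n);R,t=np.array(p['R']),np.array(p['t'])
    uv=np.atleast_2d(uv).astype(float)
    d=np.c_[(uv[:,0]-p['cx'])/p['fx'],(uv[:,1]-p['cy'])/p['fy'],np.ones(len(uv))]@R
    c=-R.T@t
    return (c+d*((z-c[2])/d[:,2])[:,None])[:,:2]
def proj(n,X):
    p=robot.camera_params(n);c=np.atleast_2d(X)@np.array(p['R']).T+p['t']
    return np.c_[c[:,0]/c[:,2]*p['fx']+p['cx'],c[:,1]/c[:,2]*p['fy']+p['cy']]
def crop(im,x0,y0,w,h,s,name):
    cv2.imwrite(name,cv2.resize(im[y0:y0+h,x0:x0+w,::-1],None,fx=s,fy=s,interpolation=cv2.INTER_CUBIC))
E
python3 - <<'E'
from h import *
T=robot.read_camera("top");S=robot.read_camera("scene")
a=cv2.resize(T[195:265,160:300],None,fx=5,fy=5,interpolation=cv2.INTER_CUBIC)[:, :700]
b=cv2.resize(T[150:270,315:505],None,fx=3.7,fy=3.7,interpolation=cv2.INTER_CUBIC)
b=cv2.resize(T[150:270,315:505],(396,250),interpolation=cv2.INTER_CUBIC)
c=cv2.resize(S[295:400,310:470],(304,250),interpolation=cv2.INTER_CUBIC)
cv2.imwrite("pics/c1.png",np.vstack([a,np.hstack([b,c])])[:,:,::-1])
for n,I,wins in(("top",T,{"mid":(165,205,215,258),"foot":(263,206,294,238)}),("scene",S,{"mid":(396,345,450,400),"foot":(313,300,347,332)})):
    hsv=cv2.cvtColor(I,cv2.COLOR_RGB2HSV)
    m=((hsv[...,1]>85)&(hsv[...,0]<22)&(hsv[...,2]>60)).astype(np.uint8)
    for k,(x0,y0,x1,y1) in wins.items():
        w=np.zeros_like(m);w[y0:y1,x0:x1]=m[y0:y1,x0:x1]
        cs,hi=cv2.findContours(w,cv2.RETR_CCOMP,cv2.CHAIN_APPROX_NONE)
        for i,q in enumerate(cs):
            if cv2.contourArea(q)<60: continue
            q=q[:,0];P=ray(n,q,.022)
            (e,ax,an)=cv2.fitEllipse((P*1000).astype(np.float32))
            print(n,k,hi[0,i,3],q.min(0),q.max(0),"center",e,"axes",ax,an)
E
```

```text
top mid -1 [171 213] [209 249] center (578.602294921875, 388.096435546875) axes (111.37506866455078, 118.30691528320312) 145.9506378173828
top mid 0 [182 223] [199 240] center (578.1748046875, 387.4372863769531) axes (50.64493179321289, 55.4186897277832) 53.26609420776367
top foot -1 [267 210] [289 232] center (609.7922973632812, 114.96257781982422) axes (67.28670501708984, 71.21577453613281) 125.1533432006836
scene mid -1 [396 350] [445 395] center (583.8572998046875, 385.4952392578125) axes (109.27255249023438, 123.1402816772461) 69.74949645996094
scene mid 0 [410 362] [434 383] center (582.1871337890625, 387.7155456542969) axes (51.14988327026367, 57.76846694946289) 3.8404533863067627
scene foot -1 [318 304] [342 328] center (612.3765258789062, 114.85787963867188) axes (64.13217163085938, 72.35247039794922) 128.9663543701172
```

View pics/c1.png

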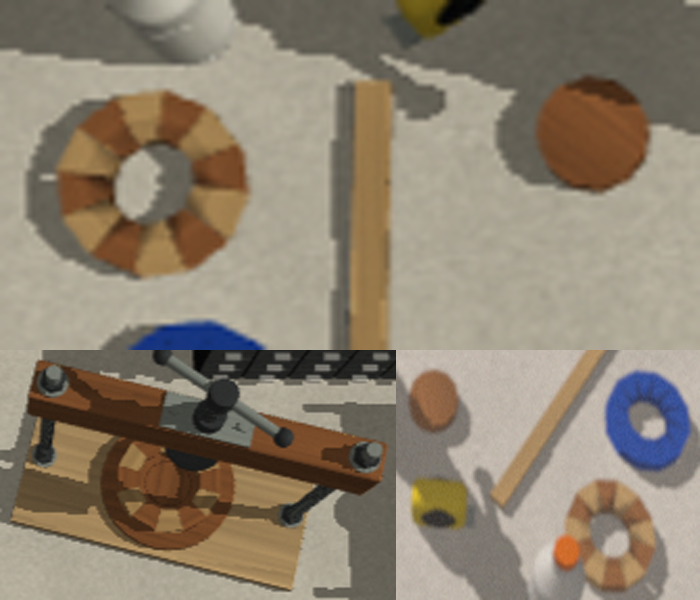

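The crop confirms the mid is the wooden mitred ring at (190,232), and the solid disc at (279,222) is the foot. Next is the press: larger crops of both views, with the predicted axis from the base edges overlaid.

```bash
python3 - <<'E'
from h import *
T=robot.read_camera("top");S=robot.read_camera("scene")
a=cv2.resize(T[175:265,325:465],(800,514),interpolation=cv2.INTER_CUBIC)
b=cv2.resize(S[200:320,165:305],(600,514),interpolation=cv2.INTER_CUBIC)
P=ray("top",[[320.8,232.6],[455.6,265.2]],.018);print(P)
v=P[0]-P[1];L=np.hypot(*v);v/=L;yaw=np.arctan2(-v[0],v[1]);print(L,np.degrees(yaw))
C=P.mean(0)+.11*np.array([np.cos(yaw),np.sin(yaw)]);print(C)
cv2.imwrite("pics/c2.png",np.hstack([a,b])[:,:,::-1]) 
cv2.imwrite("pics/c2.png",cv2.resize(np.hstack([cv2.resize(a,(440,283)),cv2.resize(b,(330,283))]),(800,294))[:,:,::-1]) 
u=np.vstack([cv2.resize(T[175:265,325:465],(560,360),interpolation=2)[:300],cv2.resize(S[210:285,175:315],(560,300),interpolation=2)])
cv2.imwrite("pics/c2.png",u[:,:,::-1])
E
```

```text
[[ 0.57438549 -0.01857442]
 [ 0.47135494 -0.4340051 ]]
0.42801628487947363 -13.928828160941297
[ 0.62963572 -0.25276857]
```

View pics/c2.png

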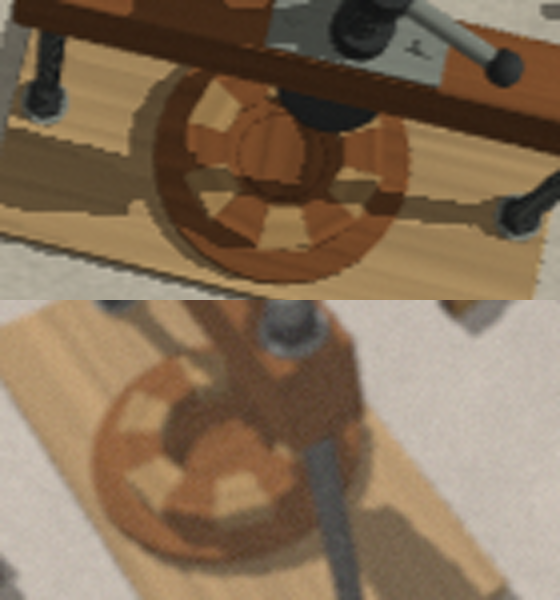

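```bash
python3 - <<'E'
from h import *
from scipy.optimize import least_squares
def fit(P,r): 
    s=least_squares(lambda c:np.hypot(*(P-c).T)-r,P.mean(0),loss='soft_l1',f_scale=.003);return s.x,np.round(1000*s.fun,1)
t=lambda q:np.array(q)/4.+[325,175]
s=lambda q:(np.array(q)-[0,300])/4.+[175,210]
TR=t([(409,160),(405,200),(388,230),(180,85),(195,75)]);TL=t([(155,165),(160,195),(175,225),(200,252),(235,272),(280,282),(320,275)])
SL=s([(93,470),(97,430),(115,395),(150,365),(180,355)]);SN=s([(120,520),(160,550),(210,562),(270,550)])
for n,far,near in(("top",TR,TL),("scene",SL,SN)):
    P=np.vstack([ray(n,far,.03),ray(n,near,.024)])
    print(n,fit(P,.1))
# rim outer (top z=.052) top view points
R=t([(186,150),(189,125),(205,95),(192,180),(232,240),(262,250),(310,246),(374,190),(380,150)])
print("rim",fit(ray("top",R,.052),.0755))
E
```

```text
top (array([ 0.6314207 , -0.25233927]), array([-2.1,  0.1, -0.8, -2.5, -6.5, -0.3,  0.7,  0.6,  0.2, -0.7, -0.7,
       -2.5]))
scene (array([ 0.62638582, -0.2511297 ]), array([ 0.1,  0.5,  1.9,  1.1, -4. , -2.7, -0.5,  1.7, -0.2]))
rim (array([ 0.62618321, -0.24846059]), array([-1.2, -0.2,  0.1, -2.8,  2.4,  0.9, -1.9, -1.1, -0.6]))
```

```bash
python3 - <<'E'
from h import *
T=robot.read_camera("top").astype(np.float32)
def samp(n,I,X):
    uv=proj(n,X).astype(np.float32);return cv2.remap(I,uv[:,0][None],uv[:,1][None],cv2.INTER_LINEAR)[0]
S=robot.read_camera("scene").astype(np.float32)
a=np.radians(np.arange(0,360,2))
# silhouettes: symmetric part between top/bottom outline => centre of mid/foot from silhouettes at half height
for n,I,c in(("top",T,(.580,.390)),("scene",S,(.580,.388))):
    g=sum(samp(n,I,np.c_[c[0]+r*np.cos(a),c[1]+r*np.sin(a),0*a+.022])[:,2] for r in(.035,.04,.045))
    f=np.fft.fft(g-g.mean());print(n,"mid light centre deg mod 60",np.degrees(-np.angle(f[6]))/6%60,np.abs(f[4:9]).round())
hsv=cv2.cvtColor(T.astype(np.uint8),cv2.COLOR_RGB2HSV)
c=np.array([.611,.1155])
# foot edge radii: saturation crossing along rays at top plane
sat=hsv[...,1].astype(np.float32)
rs=np.arange(.026,.044,.0003);rad=[]
for x in a:
    v=samp("top",sat,np.c_[c[0]+rs*np.cos(x),c[1]+rs*np.sin(x),0*rs+.022]);rad.append(rs[np.argmax(v<85)] )
f=np.fft.fft(rad)/len(a);print("foot flat phase mod30",np.degrees(-np.angle(-f[12]))/12%30,(abs(f[:16])*1e3).round(2), np.round(np.array(rad)[::15]*1e3))
b=((hsv[...,0]>100)&(hsv[...,0]<135)&(hsv[...,1]>120)).astype(np.uint8);b[:,:160]=0;b[:,230:]=0;b[:250]=0;b[305:]=0
print("blue",ray("top",np.argwhere(b)[:,::-1].mean(0),.015))
print("glue cap(h.16)",ray("top",[185,184],.16),ray("scene",[400,380],.16),"tape",ray("top",[250,190],.05))
# grain
p=cv2.resize(cv2.cvtColor(T.astype(np.uint8),cv2.COLOR_RGB2GRAY)[213:231,270:288],None,fx=8,fy=8,interpolation=2)
p=p.astype(np.float32);gx=cv2.Sobel(p,5,1,0)[20:-20,20:-20];gy=cv2.Sobel(p,5,0,1)[20:-20,20:-20]
print("grain px deg",np.degrees(.5*np.arctan2(2*(gx*gy).sum(),(gx**2-gy**2).sum())))
E
```

```text
top mid light centre deg mod 60 8.935555 [ 109.  329. 6008.  339.   85.]
scene mid light centre deg mod 60 8.896627 [ 179. 1230. 4951.  967.  157.]
foot flat phase mod30 21.517285241427615 [3.627e+01 6.200e-01 4.700e-01 1.400e-01 6.000e-02 3.000e-02 8.000e-02
 2.000e-02 3.000e-02 7.000e-02 3.000e-02 5.000e-02 1.300e-01 5.000e-02
 8.000e-02 7.000e-02] [36. 36. 36. 35. 35. 37. 38. 38. 38. 37. 35. 36.]
blue [[0.43399184 0.357484  ]]
glue cap(h.16) [[0.68800273 0.37137962]] [[0.68681142 0.37155024]] tape [[0.70271399 0.20059114]]
grain px deg -71.21511
```

Request:
jog_arm(deltas=[1,1,0,0,0,0,1,1,0,0,0,0,1,1,0,0,0,0,1,1,0,0,0,0], claw=0.65, newtons=25)

```text
time: 0.73
tool_pos: [0.2872, -0.3881, 0.2378]
tool_rot: [-3.141, -0.001, 0.362]
contact_force: [0.6, 0.2, -0.4]
opening: 0.0696
```

Request:
jog_arm(deltas=[1,1,0,0,0,0,1,1,0,0,0,0,1,1,0,0,0,0,1,1,0,0,0,0])

```text
time: 1.07
tool_pos: [0.3873, -0.288, 0.2379]
tool_rot: [-3.141, -0.002, 0.362]
contact_force: [-0.2, 0.5, 0.4]
opening: 0.0597
```

Request:
jog_arm(deltas=[0.3,1,0,0,0,0,0.3,1,0,0,0,0,0.3,1,0,0,0,0])

```text
time: 1.32
tool_pos: [0.4154, -0.1878, 0.2377]
tool_rot: [-3.14, -0.001, 0.362]
contact_force: [0.1, 0.8, -0.2]
opening: 0.0597
```

Request:
jog_arm(deltas=[0,1,0,0,0,0,0,1,0,0,0,0,0,1,0,0,0,0])

```text
time: 1.57
tool_pos: [0.4141, -0.0875, 0.2377]
tool_rot: [-3.14, -0.0, 0.362]
contact_force: [0.5, 0.8, 0.6]
opening: 0.0598
```

Request:
jog_arm(deltas=[0,1,0,0,0,0,0,1,0,0,0,0,0,1,0,0,0,0])

```text
time: 1.82
tool_pos: [0.4141, 0.0123, 0.2379]
tool_rot: [-3.14, -0.001, 0.362]
contact_force: [-0.2, -0.1, -0.6]
opening: 0.0595
```

Request:
jog_arm(deltas=[0.1,1,0,0,0,0,0.1,1,0,0,0,0,0.1,1,0,0,0,0])

```text
time: 2.07
tool_pos: [0.4247, 0.1123, 0.238]
tool_rot: [-3.141, -0.001, 0.362]
contact_force: [-0.1, -0.4, -0.8]
opening: 0.06
```

Request:
jog_arm(deltas=[0.2,1,0,0,0,0,0.2,1,0,0,0,0,0.2,1,0,0,0,0])

```text
time: 2.32
tool_pos: [0.4452, 0.2125, 0.2379]
tool_rot: [-3.14, -0.002, 0.362]
contact_force: [-0.5, -1.0, -0.3]
opening: 0.0596
```

Request:
jog_arm(deltas=[0.3,1,-0.4,0,0,0.203,0.3,1,-0.4,0,0,0.203,0.3,1,-0.4,0,0,0.203,0.3,1,-0.4,0,0,0.203])

```text
time: 2.65
tool_pos: [0.4745, 0.3124, 0.1948]
tool_rot: [-3.14, 0.002, 0.686]
contact_force: [-1.5, -0.4, -0.3]
opening: 0.0599
```

Request:
jog_arm(deltas=[0.24,0.65,-0.8,0.244,-0.303,0,0.24,0.65,-0.8,0.244,-0.303,0,0.24,0.65,-0.8,0.244,-0.303,0,0.24,0.65,-0.8,0.244,-0.303,0,0.24,0.65,-0.8,0.244,-0.303,0])

```text
time: 3.07
tool_pos: [0.4979, 0.3748, 0.1164]
tool_rot: [-3.138, -0.523, 0.681]
contact_force: [-1.1, 3.4, 0.3]
opening: 0.0595
```

Request:
jog_arm(deltas=[0,0,0,0,0,0,0,0,0,0,0,0,0,0,0,0,0,0])

```text
time: 3.32
tool_pos: [0.4998, 0.3757, 0.1191]
tool_rot: [-3.136, -0.521, 0.68]
contact_force: [-0.0, -0.3, 0.3]
opening: 0.0595
```

```bash
cat > st.py <<'E'
from h import *
from scipy.spatial.transform import Rotation as Ro
o=robot.observe();R=Ro.from_euler('xyz',o['tool_rot']).as_matrix()
print(round(o['time'],2),"tcp",o['tool_pos'].round(4),"z",R[:,2].round(3),"y",R[:,1].round(3),"q",o['qpos'].round(2),"op",round(o['opening'],4))
E
python3 st.py; python3 - <<'E'
from h import *
crop(robot.read_camera("top"),140,150,200,150,4,"pics/g1.png")
E
```

```text
3.32 tcp [0.4998 0.3757 0.1191] z [ 0.383  0.317 -0.867] y [ 0.631 -0.776 -0.005] q [0.47 0.45 1.87 0.35 0.33 1.05] op 0.0595
```

View pics/g1.png

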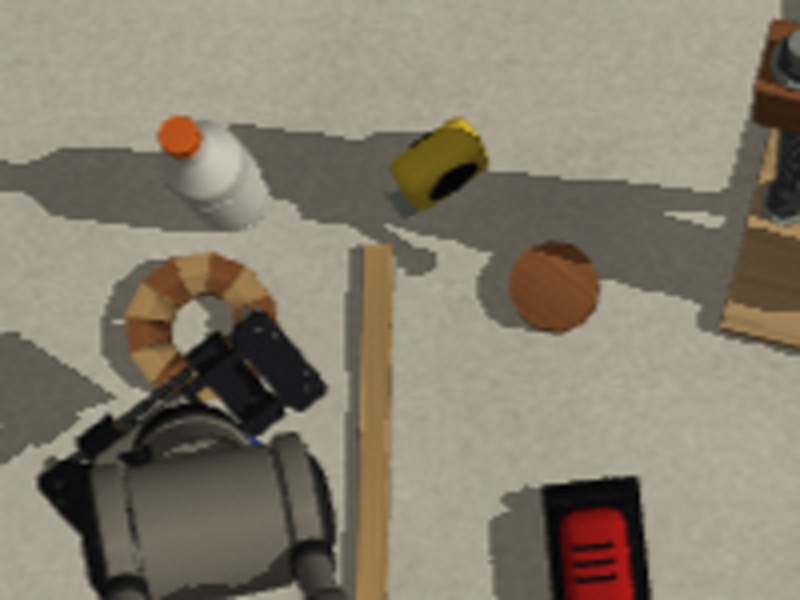

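The view shows the open fingers over the ring's wall at about (235,370) in the crop. Nothing has been touched. The lean stopped at 30° because joint 5 is near its limit, which is enough here.

Request:
jog_arm(deltas=[0.348,0.261,-0.59,0,0,0,0.348,0.261,-0.59,0,0,0,0.348,0.261,-0.59,0,0,0,0.348,0.261,-0.59,0,0,0])

```text
time: 3.7
tool_pos: [0.5379, 0.4031, 0.0633]
tool_rot: [-3.13, -0.508, 0.681]
contact_force: [-0.2, -0.0, 0.3]
opening: 0.06
```

```bash
python3 st.py
```

```text
3.7 tcp [0.5379 0.4031 0.0633] z [ 0.371  0.315 -0.874] y [ 0.634 -0.773 -0.01 ] q [0.48 0.61 1.77 0.4  0.29 1.01] op 0.06
```

Joint 5 is close to its 0.28 limit. I'll fit a simple kinematic model to the states seen so far, to find a configuration that allows more lean at the press.

```bash
cat > kin.py <<'E'
import numpy as np
from scipy.optimize import least_squares
from scipy.spatial.transform import Rotation as Ro
Rz=lambda a:Ro.from_euler('z',a).as_matrix(); Ry=lambda a:Ro.from_euler('y',a).as_matrix()
E=lambda x,y,z:np.array([x,y,z])
def fk(q,p):
    h,a,b,L,d,e=p
    R=Rz(q[0])@Ry(q[1]); x=E(0,0,h)+Rz(q[0])@E(0,d,0)+R@E(0,0,a)
    R=R@Ry(q[2]); x=x+R@E(e,0,b); R=R@Rz(q[3])@Ry(q[4]); x=x+R@E(0,0,L); return x,R@Rz(q[5])
D=[([-1.35702,.34266,1.52492,0,1.27541,-.14599],[.18478,-.49103,.23711],[0,0,-1]),
 ([.47,.45,1.87,.35,.33,1.05],[.4998,.3757,.1191],[.383,.317,-.867]),
 ([.48,.61,1.77,.4,.29,1.01],[.5379,.4031,.0633],[.371,.315,-.874])]
E
cat > f.py <<'E'
from kin import *
for q,t,z in D: print(fk(q,[.3,.4,.4,.2,.07,0])[1][:,2:].T.round(3),z)
f=lambda p:np.concatenate([fk(q,p)[0]-t for q,t,z in D]+[[.02*p[5]]])
s=least_squares(f,[.3,.4,.4,.2,.07,0]);print(s.x.round(4),(s.fun*1000).round(1))
E
python3 f.py
```

```text
[[-0.     0.001 -1.   ]] [0, 0, -1]
[[ 0.382  0.319 -0.867]] [0.383, 0.317, -0.867]
[[ 0.366  0.316 -0.875]] [0.371, 0.315, -0.874]
[0.2187 0.5063 0.3786 0.3052 0.0754 0.044 ] [-1.  -0.1  0.4 -0.4  0.6  0.7 -0.2  0.2 -1.2  0.9]
```

```bash
cat >> kin.py <<'E'
P=[.2187,.5063,.3786,.3052,.0754,.044]
lo=np.array([-2.53,-.77,.04,-1,.28,-3.11]);hi=np.array([2.53,2.02,2.7,4.14,2.66,3.11])
def Rt(al,th,s=1):  # lean azimuth, lean, degrees; tool y = s*(sin al,-cos al)
    al,th=np.radians([al,th]); z=E(np.sin(th)*np.cos(al),np.sin(th)*np.sin(al),-np.cos(th)); y=s*E(np.sin(al),-np.cos(al),0)
    return np.c_[np.cross(y,z),y,z]
def ik(x,R,n=12,seed=None):
    out=[];rg=np.random.default_rng(0)
    for k in range(n):
        q0=lo+(hi-lo)*rg.random(6); q0[0]=np.clip(np.arctan2(x[1],x[0])+rg.normal()*.2,-2.5,2.5); q0[3]=[0,.5,1.5,3.1][k%4]
        if seed is not None and k==0:q0=np.clip(seed,lo+.01,hi-.01)
        def f(q):
            X,Q=fk(q,P);return np.r_[(X-x)*5,(Q-R).ravel()]
        s=least_squares(f,q0,bounds=(lo,hi),max_nfev=60)
        if s.cost<1e-6 and not any(np.abs(s.x-o).max()<.05 for o in out):out.append(s.x)
    return out
E
python3 - <<'E'
from kin import *
pc=np.array([.629,-.252])
for nm,c in(("mid",(.553,.417,.0185)),("press",(.638,-.214,.071))):
  for al in ((8.9,38.9,68.9) if nm=="mid" else (-44,-29,-14,1,16)):
    for th in(28,33,38,43):
      for s in(1,-1):
        for q in ik(E(*c),Rt(al,th,s),8): print(nm,al,th,s,q.round(2))
E
```

```text
mid 8.9 28 -1 [ 0.63  0.73  1.66 -0.63  0.38  1.02]
mid 8.9 33 -1 [ 0.65  0.73  1.72 -1.    0.31  1.4 ]
mid 38.9 43 1 [0.48 0.73 1.92 2.62 0.28 0.35]
mid 38.9 43 -1 [ 0.48  0.73  1.92  2.62  0.28 -2.79]
mid 68.9 28 1 [0.38 0.74 1.64 0.74 0.54 1.72]
mid 68.9 28 -1 [ 0.38  0.74  1.64  0.74  0.54 -1.42]
mid 68.9 33 1 [0.35 0.74 1.7  0.99 0.51 1.45]
mid 68.9 33 -1 [ 0.35  0.74  1.7   0.99  0.51 -1.69]
mid 68.9 38 1 [0.32 0.75 1.75 1.25 0.52 1.17]
mid 68.9 38 -1 [ 0.32  0.75  1.75  1.25  0.52 -1.97]
mid 68.9 43 1 [0.29 0.77 1.79 1.48 0.57 0.92]
mid 68.9 43 -1 [ 0.29  0.77  1.79  1.48  0.57 -2.22]
press -44 28 -1 [-0.35  0.62  1.7  -0.49  0.41  0.83]
press -44 33 -1 [-0.33  0.62  1.76 -0.81  0.32  1.15]
press -29 28 -1 [-0.42  0.6   1.74 -0.14  0.31  0.21]
press -14 28 1 [-0.49  0.6   1.75  0.35  0.34  2.6 ]
press -14 28 -1 [-0.49  0.6   1.75  0.35  0.34 -0.55]
press 1 28 1 [-0.55  0.61  1.72  0.6   0.46  2.07]
press 1 28 -1 [-0.55  0.61  1.72  0.6   0.46 -1.07]
press 1 33 1 [-0.58  0.61  1.79  0.91  0.4   1.76]
press 1 33 -1 [-0.58  0.61  1.79  0.91  0.4  -1.38]
press 1 38 1 [-0.6   0.61  1.85  1.28  0.38  1.37]
press 1 38 -1 [-0.6   0.61  1.85  1.28  0.38 -1.77]
press 1 43 1 [-0.63  0.62  1.91  1.64  0.42  0.99]
press 1 43 -1 [-0.63  0.62  1.91  1.64  0.42 -2.15]
press 16 28 1 [-0.6   0.64  1.66  0.67  0.63  1.75]
press 16 28 -1 [-0.6   0.64  1.66  0.67  0.63 -1.39]
press 16 33 1 [-0.64  0.64  1.72  0.88  0.6   1.53]
press 16 33 -1 [-0.64  0.64  1.72  0.88  0.6  -1.61]
press 16 38 1 [-0.67  0.64  1.77  1.1   0.6   1.29]
press 16 38 -1 [-0.67  0.64  1.77  1.1   0.6  -1.85]
press 16 43 1 [-0.7   0.66  1.82  1.31  0.63  1.07]
press 16 43 -1 [-0.7   0.66  1.82  1.31  0.63 -2.08]
```

Request:
jog_arm(deltas=[-0.2,-0.3,0.8,0,0,0,-0.2,-0.3,0.8,0,0,0,-0.2,-0.3,0.8,0,0,0])

```text
time: 3.95
tool_pos: [0.5187, 0.3724, 0.1518]
tool_rot: [-3.134, -0.518, 0.682]
contact_force: [1.7, 1.3, 0.1]
opening: 0.0597
```

Request:
jog_arm(deltas=[0,0,0,0,0,0.325,0,0,0,0,0,0.325,0,0,0,0,0,0.325,0,0,0,0,0,0.325,0,0,0,0,0,0.325])

```text
time: 4.37
tool_pos: [0.5175, 0.3723, 0.1468]
tool_rot: [-3.134, -0.512, 1.199]
contact_force: [0.5, -0.0, 0.9]
opening: 0.0598
```

Request:
jog_arm(deltas=[0,0,0,0.093,-0.036,0,0,0,0,0.093,-0.036,0,0,0,0,0.093,-0.036,0,0,0,0,0.093,-0.036,0])

```text
time: 4.7
tool_pos: [0.5168, 0.3718, 0.1451]
tool_rot: [-3.128, -0.664, 1.188]
contact_force: [0.1, -0.0, 0.3]
opening: 0.0596
```

```bash
cat >> st.py <<'E'
print("alpha",np.degrees(np.arctan2(R[1,2],R[0,2])).round(2),"lean",np.degrees(np.arccos(-R[2,2])).round(2),"F",o['contact_force'].round(1))
import sys
if len(sys.argv)>2:
    from kin import Rt
    Rg=Rt(float(sys.argv[1]),float(sys.argv[2]));print("turn units",(Ro.from_matrix(Rg@R.T).as_rotvec()/(np.pi/2)).round(4))
if len(sys.argv)>5: print("shift units",((np.array(sys.argv[3:6],float)-o['tool_pos'])*10).round(4))
E
python3 st.py 68.9 38 .521 .341 .099
```

```text
4.7 tcp [0.5168 0.3718 0.1451] z [ 0.217  0.577 -0.787] y [ 0.931 -0.365 -0.011] q [ 0.25  0.47  1.82  0.96  0.66 -0.1 ] op 0.0596
alpha 69.35 lean 38.06 F [ 0.1 -0.   0.3]
turn units [-0.0031 -0.0061  0.0037]
shift units [ 0.0422 -0.3076 -0.461 ]
```

Request:
jog_arm(deltas=[0.042,-0.308,-0.461,-0.003,-0.006,0.004,0.042,-0.308,-0.461,-0.003,-0.006,0.004,0.042,-0.308,-0.461,-0.003,-0.006,0.004])

```text
time: 4.95
tool_pos: [0.5204, 0.3407, 0.0965]
tool_rot: [-3.138, -0.661, 1.202]
contact_force: [0.0, 0.3, -0.0]
opening: 0.0596
```

Request:
jog_arm(deltas=[0.11,0.28,-0.4,0,0,0,0.11,0.28,-0.4,0,0,0,0.11,0.28,-0.4,0,0,0])

```text
time: 5.2
tool_pos: [0.5313, 0.3717, 0.0573]
tool_rot: [-3.139, -0.664, 1.206]
contact_force: [-0.8, -0.0, -0.1]
opening: 0.0596
```

```bash
python3 st.py 68.9 38 .543 .398 .020;python3 - <<'E'
from h import *
T=robot.read_camera("top");S=robot.read_camera("scene")
a=cv2.resize(T[190:310,150:270],(400,400),interpolation=2);b=cv2.resize(S[290:410,370:490],(400,400),interpolation=2)
cv2.imwrite("pics/g2.png",np.hstack([a,b])[:,:,::-1])
E
```

```text
5.2 tcp [0.5313 0.3717 0.0573] z [ 0.218  0.576 -0.788] y [ 0.935 -0.355 -0.002] q [ 0.24  0.64  1.84  1.19  0.58 -0.4 ] op 0.0596
alpha 69.31 lean 38.03 F [-0.8 -0.  -0.1]
turn units [-0.0008 -0.001  -0.0031]
shift units [ 0.1173  0.2633 -0.3734]
```

View pics/g2.png

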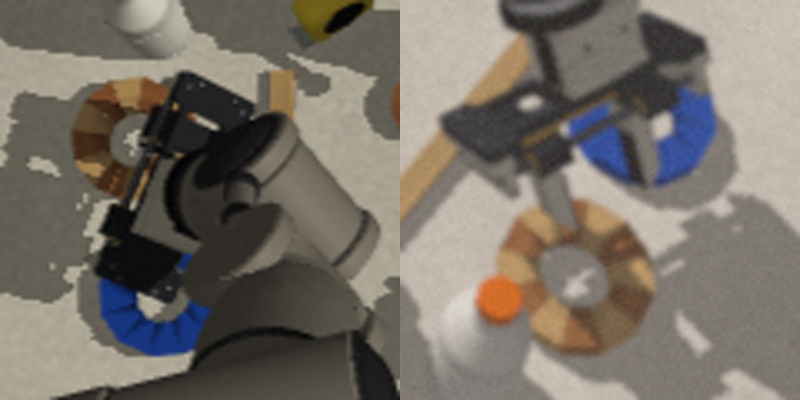

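The inner finger at (560,205) heads into the hole and the outer finger at (640,150) stays outside the ring. The blue ring is clear below the body. Descending and gripping.

Request:
jog_arm(deltas=[0.117,0.263,-0.373,0,0,0,0.117,0.263,-0.373,0,0,0,0.117,0.263,-0.373,0,0,0,0.117,0.263,-0.373,0,0,0])

```text
time: 5.63
tool_pos: [0.5438, 0.3961, 0.0222]
tool_rot: [3.14, -0.666, 1.206]
contact_force: [0.3, 0.1, 0.3]
opening: 0.0596
```

```bash
python3 st.py 68.9 38 .543 .398 .020
```

```text
5.63 tcp [0.5438 0.3961 0.0222] z [ 0.222  0.577 -0.786] y [ 0.934 -0.358  0.001] q [ 0.29  0.73  1.8   1.28  0.54 -0.47] op 0.0596
alpha 68.97 lean 38.15 F [0.3 0.1 0.3]
turn units [-0.0014  0.0012 -0.0016]
shift units [-0.0079  0.0195 -0.0219]
```

Request:
jog_arm(deltas=[0,0.02,-0.022,0,0,0,0,0.02,-0.022,0,0,0,0,0.02,-0.022,0,0,0])

```text
time: 5.88
tool_pos: [0.5442, 0.3977, 0.02]
tool_rot: [3.139, -0.666, 1.205]
contact_force: [0.1, -0.2, -0.0]
opening: 0.0598
```

Request:
jog_arm(deltas=[0,0,0,0,0,0,0,0,0,0,0,0,0,0,0,0,0,0,0,0,0,0,0,0,0,0,0,0,0,0], claw=0.2, newtons=25)

```text
time: 6.3
tool_pos: [0.5435, 0.3982, 0.0187]
tool_rot: [-3.141, -0.665, 1.205]
contact_force: [-0.5, 0.4, 1.6]
opening: 0.0311
```

Request:
jog_arm(deltas=[0,0,0,0,0,0,0,0,0,0,0,0,0,0,0,0,0,0,0,0,0,0,0,0])

```text
time: 6.63
tool_pos: [0.5436, 0.3982, 0.0187]
tool_rot: [3.141, -0.665, 1.205]
contact_force: [-1.1, 0.8, 2.0]
opening: 0.0313
```

```bash
python3 st.py
```

```text
6.63 tcp [0.5436 0.3982 0.0187] z [ 0.221  0.576 -0.787] y [ 0.934 -0.358  0.   ] q [ 0.29  0.74  1.8   1.29  0.53 -0.47] op 0.0313
alpha 69.02 lean 38.12 F [-1.1  0.8  2. ]
```

Request:
jog_arm(deltas=[0,0,0.3,0,0,0,0,0,0.6,0,0,0,0,0,0.9,0,0,0,0,0,1,0,0,0])

```text
time: 6.97
tool_pos: [0.5455, 0.3982, 0.1227]
tool_rot: [3.135, -0.668, 1.207]
contact_force: [0.8, 0.4, -0.6]
opening: 0.0305
```

```bash
python3 st.py; python3 - <<'E'
from kin import *
s=None
for x,y,z,al in[(.544,.398,.119,69),(.50,.33,.169,69),(.48,.23,.169,51),(.48,.13,.169,33),(.48,.03,.169,15),(.48,-.07,.169,0),(.48,-.17,.169,0),(.5,-.212,.11,0),(.56,-.212,.09,0),(.6246,-.212,.09,0),(.6246,-.212,.0707,0)]:
    r=ik(E(x,y,z),Rt(al,38),5,s); print((x,y,z,al),[q.round(2).tolist() for q in r[:2]])
    if r:s=r[0]
E
```

```text
6.97 tcp [0.5455 0.3982 0.1227] z [ 0.226  0.577 -0.785] y [ 0.933 -0.359  0.005] q [ 0.29  0.56  1.74  0.98  0.63 -0.1 ] op 0.0305
alpha 68.59 lean 38.28 F [ 0.8  0.4 -0.6]
(0.544, 0.398, 0.119, 69) [[0.29, 0.56, 1.75, 0.98, 0.63, 1.47]]
(0.5, 0.33, 0.169, 69) [[0.18, 0.39, 1.88, 0.92, 0.72, 1.44]]
(0.48, 0.23, 0.169, 51) [[0.02, 0.25, 2.1, 1.04, 0.57, 1.43]]
(0.48, 0.13, 0.169, 33) [[-0.15, 0.18, 2.22, 1.12, 0.47, 1.46]]
(0.48, 0.03, 0.169, 15) [[-0.32, 0.14, 2.27, 1.17, 0.38, 1.53]]
(0.48, -0.07, 0.169, 0) [[-0.49, 0.14, 2.27, 1.17, 0.32, 1.6]]
(0.48, -0.17, 0.169, 0) [[-0.75, 0.2, 2.18, 1.1, 0.49, 1.46]]
(0.5, -0.212, 0.11, 0) [[-0.8, 0.39, 2.15, 1.36, 0.47, 1.12]]
(0.56, -0.212, 0.09, 0) [[-0.69, 0.49, 2.03, 1.4, 0.41, 1.18]]
(0.6246, -0.212, 0.09, 0) [[-0.61, 0.56, 1.88, 1.23, 0.38, 1.43]]
(0.6246, -0.212, 0.0707, 0) [[-0.61, 0.59, 1.89, 1.35, 0.37, 1.31]]
```

Request:
jog_arm(deltas=[-0.45,-0.7,0.5,0,0,0,-0.45,-0.7,0.5,0,0,0,-0.45,-0.7,0.5,0,0,0,-0.45,-0.7,0.5,0,0,0])

```text
time: 7.3
tool_pos: [0.4985, 0.3261, 0.1702]
tool_rot: [3.138, -0.666, 1.204]
contact_force: [0.1, 1.1, -1.0]
opening: 0.0304
```

Request:
jog_arm(deltas=[-0.2,-1,0,0,0,-0.2,-0.2,-1,0,0,0,-0.2,-0.2,-1,0,0,0,-0.2,-0.2,-1,0,0,0,-0.2])

```text
time: 7.63
tool_pos: [0.4774, 0.2258, 0.1674]
tool_rot: [-3.141, -0.663, 0.884]
contact_force: [-0.3, 0.5, -0.7]
opening: 0.0306
```

Request:
jog_arm(deltas=[0,-1,0,0,0,-0.2,0,-1,0,0,0,-0.2,0,-1,0,0,0,-0.2,0,-1,0,0,0,-0.2])

```text
time: 7.97
tool_pos: [0.4792, 0.1262, 0.1681]
tool_rot: [3.141, -0.664, 0.571]
contact_force: [0.7, -0.2, -0.5]
opening: 0.0306
```

Request:
jog_arm(deltas=[0,-1,0,0,0,-0.18,0,-1,0,0,0,-0.18,0,-1,0,0,0,-0.18,0,-1,0,0,0,-0.18])

```text
time: 8.3
tool_pos: [0.4799, 0.0264, 0.1686]
tool_rot: [3.14, -0.665, 0.292]
contact_force: [0.2, 0.1, -0.8]
opening: 0.0304
```

Request:
jog_arm(deltas=[0,-1,0,0,0,0,0,-1,0,0,0,0,0,-1,0,0,0,0,0,-1,0,0,0,0])

```text
time: 8.63
tool_pos: [0.4806, -0.0751, 0.1688]
tool_rot: [3.139, -0.666, 0.294]
contact_force: [0.6, 0.1, -0.5]
opening: 0.0305
```

Request:
jog_arm(deltas=[0,-1,0,0,0,-0.187,0,-1,0,0,0,-0.187,0,-1,0,0,0,-0.187,0,-1,0,0,0,-0.187])

```text
time: 8.97
tool_pos: [0.4798, -0.1732, 0.1686]
tool_rot: [3.14, -0.666, -0.001]
contact_force: [0.9, -0.1, -1.3]
opening: 0.0307
```

```bash
python3 st.py 0 38.1 .50 -.212 .10
```

```text
8.97 tcp [ 0.4798 -0.1732  0.1686] z [ 0.617 -0.002 -0.787] y [-0.001 -1.     0.001] q [-0.76  0.2   2.18  1.11  0.5  -0.13] op 0.0307
alpha -0.14 lean 38.13 F [ 0.9 -0.1 -1.3]
turn units [0.0006 0.0003 0.0008]
shift units [ 0.2016 -0.3883 -0.6859]
```

Request:
jog_arm(deltas=[0.1,-0.39,-0.7,0,0,0,0.1,-0.39,-0.7,0,0,0,0.1,-0.39,-0.7,0,0,0])

```text
time: 9.22
tool_pos: [0.4893, -0.2101, 0.0961]
tool_rot: [-3.141, -0.664, 0.003]
contact_force: [-0.8, 0.1, -1.4]
opening: 0.0308
```

Request:
jog_arm(deltas=[0.3,0,-0.06,0,0,0,0.6,0,-0.06,0,0,0,0.75,0,-0.06,0,0,0,0.75,0,-0.06,0,0,0])

```text
time: 9.55
tool_pos: [0.5671, -0.2085, 0.0925]
tool_rot: [3.141, -0.667, 0.007]
contact_force: [-0.7, 0.7, -1.2]
opening: 0.0307
```

```bash
python3 st.py; cat > look.py <<'E'
import sys
from h import *
T=robot.read_camera("top");S=robot.read_camera("scene")
a=cv2.resize(T[165:275,325:445],(436,400),interpolation=2);b=cv2.resize(S[200:310,165:265],(364,400),interpolation=2)
cv2.imwrite(sys.argv[1],np.hstack([a,b])[:,:,::-1])
np.savez(sys.argv[1]+".npz",T=T,S=S)
E
python3 look.py pics/p1.png
```

```text
9.55 tcp [ 0.5671 -0.2085  0.0925] z [ 0.618  0.004 -0.786] y [ 0.007 -1.     0.   ] q [-0.69  0.49  2.02  1.38  0.41 -0.37] op 0.0307
alpha 0.36 lean 38.19 F [-0.7  0.7 -1.2]
```

View pics/p1.png

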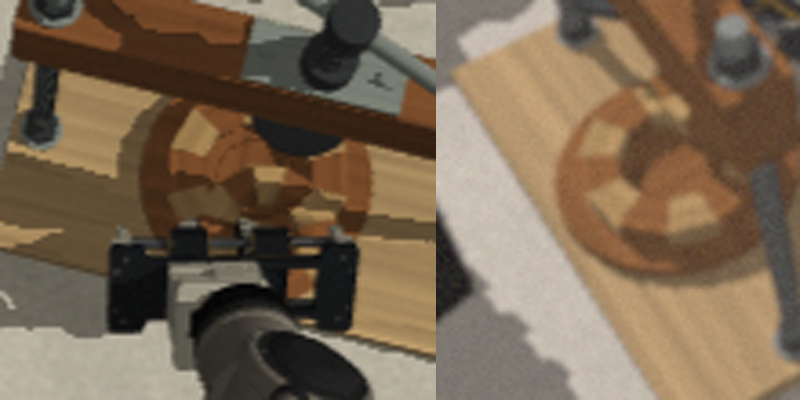

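The ring is held flat at about (270,190) in the left half, on its way in under the beam, and the gripper is clear of beam and foot. Moving it to just above the rim.

Request:
jog_arm(deltas=[0.3,-0.02,0,0,0,0,0.5,-0.035,-0.05,0,0,0,0.575,-0.035,-0.14,0,0,0,0.575,-0.035,-0.155,0,0,-0.002,0.575,-0.035,-0.155,0,0,-0.002])

```text
time: 10.07
tool_pos: [0.6199, -0.2131, 0.0759]
tool_rot: [-3.14, -0.663, -0.003]
contact_force: [0.1, 0.1, -1.5]
opening: 0.0304
```

```bash
python3 st.py; python3 look.py pics/p2.png
```

```text
10.07 tcp [ 0.6199 -0.2131  0.0759] z [ 0.615 -0.    -0.788] y [-0.002 -1.    -0.001] q [-0.62  0.58  1.9   1.33  0.38 -0.25] op 0.0304
alpha -0.03 lean 37.97 F [ 0.1  0.1 -1.5]
```

View pics/p2.png

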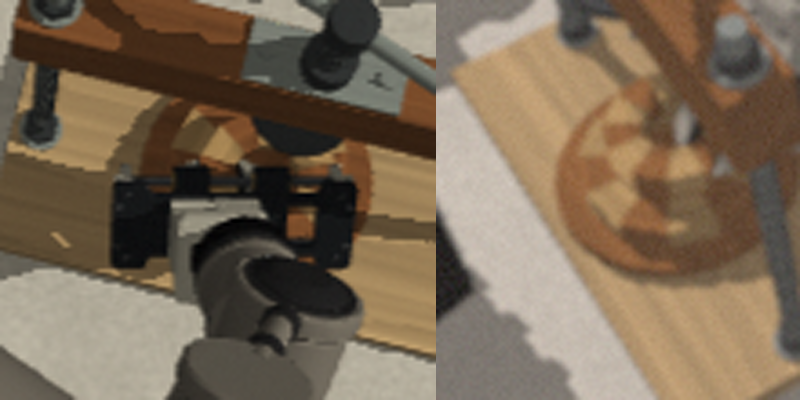

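```bash
cat > ov.py <<'E'
import sys
from h import *
d=np.load(sys.argv[1]);C=np.array(eval(sys.argv[3]));items=eval(sys.argv[4]) # (cx,cy,z,r,color)
out=[]
for n,(x0,y0,w,h),W in(("scene",(180,212,80,62),440),("top",(355,180,66,62),360)):
    k=W/w;I=cv2.resize(d[n[0].upper()][y0:y0+h,x0:x0+w],(W,int(h*k)),interpolation=2)[:341].copy()
    a=np.linspace(0,2*np.pi,100)
    for cx,cy,z,r,col in items:
        uv=((proj(n,np.c_[cx+r*np.cos(a),cy+r*np.sin(a),0*a+z])-[x0-.5,y0-.5])*k)
        for u in uv: cv2.circle(I,tuple(int(v) for v in u),1,col,-1)
    out.append(cv2.copyMakeBorder(I,0,341-I.shape[0],0,0,0))
cv2.imwrite(sys.argv[2],np.hstack(out)[:,:,::-1])
E
python3 ov.py pics/p2.png.npz pics/o1.png "[0,0]" "[(.629,-.252,.03,.1,(0,255,0)),(.629,-.252,.052,.0765,(0,255,255)),(.624,-.253,.079,.0572,(255,0,255))]"
```

```text
(no output)
```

View pics/o1.png

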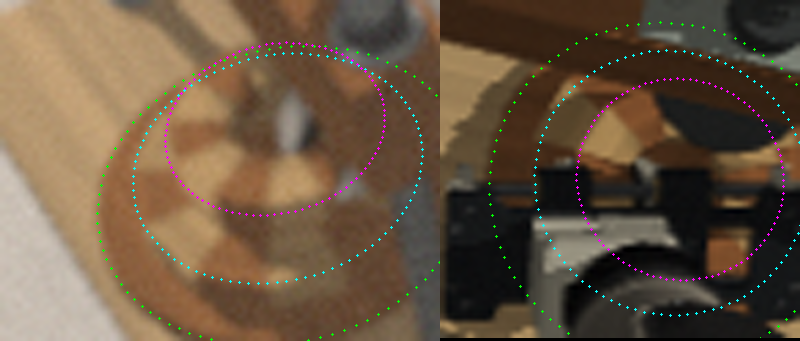

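The green plate and cyan rim circles match their edges in the scene view, and the magenta mid circle matches the ring's lower edge at (265,213). The ring therefore sits about 4–5 mm short in x. Correcting and lowering gently.

Request:
jog_arm(deltas=[0.047,0.013,0,0,0,0,0.047,0.013,-0.02,0,0,0,0.047,0.013,-0.04,0,0,0,0.047,0.013,-0.045,0,0,0,0.047,0.013,-0.045,0,0,0])

```text
time: 10.58
tool_pos: [0.6259, -0.2133, 0.0726]
tool_rot: [3.141, -0.665, -0.003]
contact_force: [0.4, -0.1, -0.1]
opening: 0.0308
```

```bash
python3 st.py 0 38 .6246 -.2117 .0707
```

```text
10.58 tcp [ 0.6259 -0.2133  0.0726] z [ 0.617 -0.003 -0.787] y [-0.004 -1.     0.   ] q [-0.61  0.59  1.89  1.34  0.37 -0.25] op 0.0308
alpha -0.24 lean 38.12 F [ 0.4 -0.1 -0.1]
turn units [0.0003 0.0013 0.0023]
shift units [-0.0134  0.0158 -0.0195]
```

Request:
jog_arm(deltas=[-0.013,0.016,0,0,0,0,-0.013,0.016,-0.01,0,0,0,-0.013,0.016,-0.015,0,0,0,-0.013,0.016,-0.015,0,0,0])

```text
time: 10.92
tool_pos: [0.6249, -0.2116, 0.0715]
tool_rot: [3.141, -0.666, -0.003]
contact_force: [-0.7, 0.4, 3.0]
opening: 0.0307
```

Request:
jog_arm(deltas=[0,0,0,0,0,0,0,0,0,0,0,0])

```text
time: 11.08
tool_pos: [0.6249, -0.2116, 0.0714]
tool_rot: [3.141, -0.666, -0.003]
contact_force: [-0.6, 1.4, 3.2]
opening: 0.0308
```

```bash
python3 st.py 0 38 .6246 -.2117 .0707
```

```text
11.08 tcp [ 0.6249 -0.2116  0.0714] z [ 0.618 -0.003 -0.787] y [-0.003 -1.     0.001] q [-0.61  0.59  1.89  1.36  0.37 -0.27] op 0.0308
alpha -0.23 lean 38.14 F [-0.6  1.4  3.2]
turn units [0.0004 0.0016 0.0021]
shift units [-0.0029 -0.001  -0.007 ]
```

Contact is felt at 3–4 N. Releasing and backing out along the tool axis.

Request:
jog_arm(deltas=[0,0,0,0,0,0,0,0,0,0,0,0,0,0,0,0,0,0,0,0,0,0,0,0,0,0,0,0,0,0], claw=0.62)

```text
time: 11.5
tool_pos: [0.6245, -0.2116, 0.0708]
tool_rot: [3.141, -0.665, -0.004]
contact_force: [0.1, 0.0, 0.4]
opening: 0.0557
```

Request:
jog_arm(deltas=[-0.12,0,0.16,0,0,0,-0.25,0,0.32,0,0,0,-0.5,0,0.6,0,0,0,-0.7,0,0.6,0,0,0,-1,0,0.6,0,0,0])

```text
time: 11.92
tool_pos: [0.5252, -0.2122, 0.133]
tool_rot: [3.137, -0.668, 0.0]
contact_force: [-0.8, -0.3, -1.0]
opening: 0.0565
```

Request:
jog_arm(deltas=[-0.6,0.6,0.4,0,0,0,-0.6,0.6,0.4,0,0,0,-0.6,0.6,0.4,0,0,0])

```text
time: 12.17
tool_pos: [0.4613, -0.1481, 0.1715]
tool_rot: [-3.14, -0.664, -0.004]
contact_force: [-0.7, 0.8, -0.7]
opening: 0.0571
```

Request:
jog_arm(deltas=[0,0.9,0,0,0,0.35,0,0.9,0,0,0,0.35,0,0.9,0,0,0,0.35,0,0.9,0,0,0,0.35,0,0.9,0,0,0,0.35])

```text
time: 12.58
tool_pos: [0.465, -0.0617, 0.1715]
tool_rot: [3.139, -0.665, 0.555]
contact_force: [1.0, -0.5, 0.3]
opening: 0.057
```

```bash
python3 st.py; python3 look.py pics/p3.png; python3 ov.py pics/p3.png.npz pics/o2.png "[0,0]" "[(.629,-.252,.03,.1,(0,255,0)),(.629,-.252,.052,.0765,(0,255,255)),(.629,-.252,.074,.0572,(255,0,255))]"
```

```text
12.58 tcp [ 0.465  -0.0617  0.1715] z [ 0.526  0.323 -0.787] y [ 0.525 -0.851  0.002] q [-0.71  0.21  2.17  0.96  0.8  -0.4 ] op 0.057
alpha 31.56 lean 38.12 F [ 1.  -0.5  0.3]
```

View pics/o2.png

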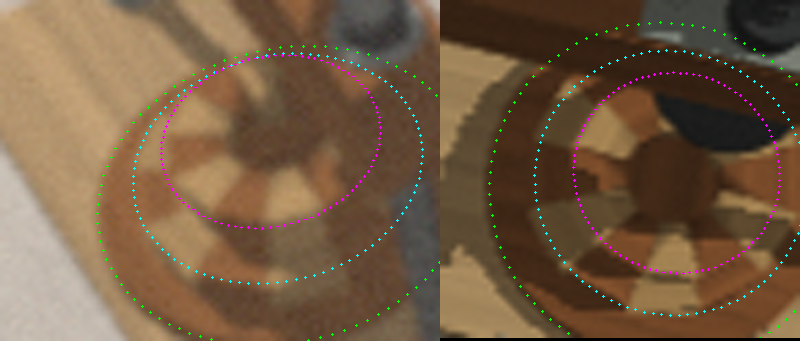

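The mid lies on the rim, and the magenta, cyan and green circles match the mid, rim and plate edges in both views to about 1–2 mm, so it is centred. Next is the foot, starting with a refined position and flat angle from averaged frames.

```bash
python3 - <<'E'
from h import *
from scipy.ndimage import map_coordinates
cams={n:np.mean([robot.read_camera(n).astype(float) for _ in range(8)],0) for n in("top","scene")}
a=np.radians(np.arange(0,360,1.));rs=np.arange(.024,.048,.0002)
for n,c in(("top",(.612,.1155)),("scene",(.609,.112))):
    I=cams[n];sat=(I[...,0]-I[...,2])/(I.sum(2)+1)
    p=robot.camera_params(n);cam=-np.array(p['R']).T@p['t'];L=np.array(c)-cam[:2];azc=np.arctan2(L[1],L[0]) # away dir
    far=np.cos(a-azc)>-.1
    rad=[]
    for x in a:
        uv=proj(n,np.c_[c[0]+rs*np.cos(x),c[1]+rs*np.sin(x),0*rs+.022])
        v=map_coordinates(sat,[uv[:,1],uv[:,0]],order=1);t=(v[:30].mean()+v[-20:].mean())/2
        rad.append(rs[np.argmax(v<t)])
    rad=np.array(rad)
    A=np.c_[np.ones(far.sum()),np.cos(a[far]),np.sin(a[far]),np.cos(12*a[far]),np.sin(12*a[far])]
    k=np.linalg.lstsq(A,rad[far],rcond=None)[0]
    # vertices at max radius
    v=np.degrees(np.arctan2(k[4],k[3]))/12
    print(n,"R,dx,dy mm",(k[:3]*1e3).round(2),"centre",(c[0]+k[1],c[1]+k[2]),"amp12",np.hypot(*k[3:])*1e3,"flat mod30",(v+15)%30)
E
```

```text
top R,dx,dy mm [ 3.423e+01 -4.100e-01 -3.000e-02] centre (np.float64(0.6115920726751464), np.float64(0.1154662414142321)) amp12 0.3570612376027297 flat mod30 21.927252122449982
scene R,dx,dy mm [3.289e+01 2.400e-01 2.000e-02] centre (np.float64(0.6092380793617769), np.float64(0.11202021440124663)) amp12 0.31471095064564103 flat mod30 22.824908914693758
```

```bash
python3 - <<'E'
from kin import *
for th in(38,42):
  for al in(22.3,52.3):
    a=np.radians(al);d=.006*np.tan(np.radians(th));T=E(.6104-d*np.cos(a),.1137-d*np.sin(a),.02);z=Rt(al,th)[:,2]
    print(th,al,T.round(4),(T-.08*z).round(4),z.round(3),[q.round(2).tolist() for x in(T,T-.08*z) for q in ik(x,Rt(al,th),6)])
  for al in(0,):
   for x in((.5,-.252,.1),(.624,-.252,.1),(.624,-.252,.093),(.5,0,.15),(.5,-.15,.15)): print(th,al,x,[q.round(2).tolist() for q in ik(E(*x),Rt(al,th),6)])
E
```

```text
38 22.3 [0.6061 0.1119 0.02  ] [0.5605 0.0932 0.083 ] [ 0.57   0.234 -0.788] [[-0.08, 0.65, 2.05, 2.1, 0.33, 0.64], [-0.14, 0.46, 2.15, 1.75, 0.32, 0.95]]
38 52.3 [0.6075 0.11   0.02  ] [0.5774 0.071  0.083 ] [ 0.376  0.487 -0.788] [[-0.23, 0.7, 1.89, 1.23, 0.64, 0.94], [-0.33, 0.55, 1.93, 1.06, 0.73, 1.05]]
38 0 (0.5, -0.252, 0.1) [[-0.87, 0.44, 2.1, 1.32, 0.51, 1.11]]
38 0 (0.624, -0.252, 0.1) [[-0.67, 0.56, 1.82, 1.11, 0.44, 1.51]]
38 0 (0.624, -0.252, 0.093) [[-0.67, 0.58, 1.83, 1.15, 0.44, 1.47]]
38 0 (0.5, 0, 0.15) []
38 0 (0.5, -0.15, 0.15) [[-0.67, 0.26, 2.19, 1.23, 0.42, 1.39]]
42 22.3 [0.6054 0.1117 0.02  ] [0.5559 0.0913 0.0795] [ 0.619  0.254 -0.743] [[-0.1, 0.67, 2.1, 2.3, 0.43, 0.42], [-0.17, 0.48, 2.21, 2.07, 0.41, 0.6]]
42 52.3 [0.6071 0.1094 0.02  ] [0.5744 0.0671 0.0795] [ 0.409  0.529 -0.743] [[-0.26, 0.72, 1.91, 1.35, 0.68, 0.79], [-0.37, 0.58, 1.97, 1.18, 0.77, 0.9]]
42 0 (0.5, -0.252, 0.1) [[-0.9, 0.46, 2.14, 1.51, 0.55, 0.88]]
42 0 (0.624, -0.252, 0.1) [[-0.7, 0.57, 1.87, 1.37, 0.45, 1.23]]
42 0 (0.624, -0.252, 0.093) [[-0.7, 0.58, 1.88, 1.41, 0.45, 1.2]]
42 0 (0.5, 0, 0.15) []
42 0 (0.5, -0.15, 0.15) [[-0.7, 0.27, 2.24, 1.5, 0.45, 1.09]]
```

Request:
jog_arm(deltas=[0.6,0.8,-0.1,0,0,0,0.6,0.8,-0.1,0,0,0,0.6,0.8,-0.1,0,0,0,0.6,0.8,-0.1,0,0,0], claw=1)

```text
time: 13.82
tool_pos: [0.5255, 0.0211, 0.1608]
tool_rot: [-3.141, -0.665, 0.55]
contact_force: [-0.6, -0.6, -0.8]
opening: 0.0789
```

Request:
jog_arm(deltas=[0,0,0,0,0,0.23,0,0,0,0,0,0.23,0,0,0,0,0,0.23,0,0,0,0,0,0.23])

```text
time: 14.15
tool_pos: [0.526, 0.0162, 0.1611]
tool_rot: [3.139, -0.665, 0.911]
contact_force: [-0.3, -0.8, -0.0]
opening: 0.0914
```

```bash
python3 st.py 52.3 42 .5744 .0671 .0795
```

```text
14.15 tcp [0.526  0.0162 0.1611] z [ 0.38   0.486 -0.787] y [ 0.789 -0.614  0.002] q [-0.49  0.36  1.96  0.88  0.91 -0.43] op 0.0914
alpha 51.94 lean 38.1 F [-0.3 -0.8 -0. ]
turn units [ 0.0351 -0.0254  0.0023]
shift units [ 0.484   0.5087 -0.8161]
```

Request:
jog_arm(deltas=[0.484,0.509,-0.816,0.035,-0.025,0.002,0.484,0.509,-0.816,0.035,-0.025,0.002,0.484,0.509,-0.816,0.035,-0.025,0.002,0.484,0.509,-0.816,0.035,-0.025,0.002])

```text
time: 14.48
tool_pos: [0.5717, 0.071, 0.0757]
tool_rot: [-3.13, -0.73, 0.901]
contact_force: [-1.5, 0.2, -0.3]
opening: 0.092
```

Request:
jog_arm(deltas=[0,0,0,0,0,0,0,0,0,0,0,0])

```text
time: 14.65
tool_pos: [0.5727, 0.0688, 0.0802]
tool_rot: [-3.139, -0.732, 0.907]
contact_force: [-0.4, 0.4, 0.2]
opening: 0.0916
```

```bash
python3 st.py 52.3 42 .6071 .1094 .020; python3 - <<'E'
from h import *
T=robot.read_camera("top");S=robot.read_camera("scene")
a=cv2.resize(T[180:280,250:350],(400,400),interpolation=2);b=cv2.resize(S[260:360,280:380],(400,400),interpolation=2)
cv2.imwrite("pics/g3.png",np.hstack([a,b])[:,:,::-1])
E
```

```text
14.65 tcp [0.5727 0.0688 0.0802] z [ 0.41   0.529 -0.744] y [ 0.789 -0.614 -0.002] q [-0.37  0.57  1.97  1.18  0.77 -0.67] op 0.0916
alpha 52.23 lean 41.96 F [-0.4  0.4  0.2]
turn units [-0.0005 -0.0014  0.0023]
shift units [ 0.3438  0.4056 -0.6019]
```

View pics/g3.png

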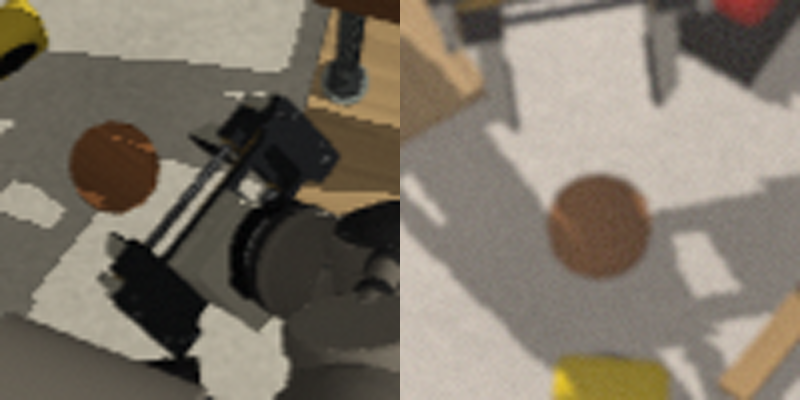

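The fingertips at (508,125) and (660,100) in the scene half straddle the disc at (600,228). Nothing is in the way, so I'm going down on it.

Request:
jog_arm(deltas=[0.172,0.203,-0.3,0,0,0.002,0.344,0.406,-0.602,0,0,0.002,0.344,0.406,-0.602,0,0,0.002,0.344,0.406,-0.602,0,0,0.002])

```text
time: 15.08
tool_pos: [0.6072, 0.1102, 0.0186]
tool_rot: [-3.136, -0.732, 0.911]
contact_force: [0.2, 0.9, 0.3]
opening: 0.0917
```

Request:
jog_arm(deltas=[0,0,0,0,0,0,0,0,0,0,0,0])

```text
time: 15.25
tool_pos: [0.6078, 0.1089, 0.021]
tool_rot: [-3.141, -0.733, 0.913]
contact_force: [0.1, 0.2, -0.2]
opening: 0.0919
```

```bash
python3 st.py 52.3 42 .6071 .1094 .020
```

```text
15.25 tcp [0.6078 0.1089 0.021 ] z [ 0.409  0.53  -0.743] y [ 0.791 -0.612 -0.   ] q [-0.27  0.72  1.91  1.35  0.69 -0.78] op 0.0919
alpha 52.32 lean 42.02 F [ 0.1  0.2 -0.2]
turn units [-0.0003  0.     -0.    ]
shift units [-0.0065  0.0046 -0.01  ]
```

Request:
jog_arm(deltas=[-0.006,0.005,-0.012,0,0,0,-0.006,0.005,-0.012,0,0,0])

```text
time: 15.42
tool_pos: [0.607, 0.1096, 0.0193]
tool_rot: [-3.141, -0.733, 0.912]
contact_force: [0.3, -0.2, -0.3]
opening: 0.0916
```

Request:
jog_arm(deltas=[0,0,0,0,0,0,0,0,0,0,0,0,0,0,0,0,0,0,0,0,0,0,0,0,0,0,0,0,0,0], claw=0.6, newtons=20)

```text
time: 15.83
tool_pos: [0.6069, 0.1103, 0.0181]
tool_rot: [-3.139, -0.733, 0.912]
contact_force: [-0.8, -0.2, 1.2]
opening: 0.0682
```

Request:
jog_arm(deltas=[0,0,0,0,0,0,0,0,0,0,0,0,0,0,0,0,0,0])

```text
time: 16.08
tool_pos: [0.6069, 0.1103, 0.0181]
tool_rot: [-3.139, -0.733, 0.912]
contact_force: [-1.5, -1.4, 2.4]
opening: 0.0679
```

```bash
python3 st.py
```

```text
16.08 tcp [0.6069 0.1103 0.0181] z [ 0.407  0.531 -0.743] y [ 0.792 -0.611 -0.002] q [-0.27  0.73  1.91  1.35  0.69 -0.79] op 0.0679
alpha 52.5 lean 41.98 F [-1.5 -1.4  2.4]
```

The grip opening is 67.9 mm, so the jaws sit on two opposite flats. Lifting and carrying it over.

Request:
jog_arm(deltas=[0,0,0.3,0,0,0,0,0,0.6,0,0,0,0,0,0.9,0,0,0,0,0,1,0,0,0])

```text
time: 16.42
tool_pos: [0.6081, 0.1103, 0.1218]
tool_rot: [3.139, -0.735, 0.915]
contact_force: [0.9, -0.6, -0.3]
opening: 0.0677
```

Request:
jog_arm(deltas=[-1,-0.5,0.4,0,0,0,-1,-0.5,0.4,0,0,0,-1,-0.5,0.4,0,0,0,-1,-0.5,0.4,0,0,0])

```text
time: 16.75
tool_pos: [0.5033, 0.0595, 0.159]
tool_rot: [-3.138, -0.732, 0.91]
contact_force: [1.0, 0.1, -0.8]
opening: 0.0678
```

Request:
jog_arm(deltas=[-0.2,-1,0,0,0,-0.15,-0.2,-1,0,0,0,-0.15,-0.2,-1,0,0,0,-0.15,-0.2,-1,0,0,0,-0.15])

```text
time: 17.08
tool_pos: [0.4871, -0.0428, 0.1581]
tool_rot: [-3.141, -0.732, 0.673]
contact_force: [0.7, -0.2, -0.1]
opening: 0.068
```

Request:
jog_arm(deltas=[0,-1,0,0,0,-0.2,0,-1,0,0,0,-0.2,0,-1,0,0,0,-0.2,0,-1,0,0,0,-0.2])

```text
time: 17.42
tool_pos: [0.4873, -0.1416, 0.158]
tool_rot: [-3.139, -0.733, 0.357]
contact_force: [1.0, 0.3, -0.6]
opening: 0.0678
```

Request:
jog_arm(deltas=[0,-1,-0.2,0,0,-0.23,0,-1,-0.2,0,0,-0.23,0,-1,-0.2,0,0,-0.23,0,-1,-0.2,0,0,-0.23])

```text
time: 17.75
tool_pos: [0.487, -0.2398, 0.1371]
tool_rot: [-3.137, -0.732, -0.003]
contact_force: [-1.4, 0.1, -0.7]
opening: 0.0682
```

```bash
python3 st.py 0 41.98 .54 -.252 .102
```

```text
17.75 tcp [ 0.487  -0.2398  0.1371] z [ 0.668  0.003 -0.744] y [-0.    -1.    -0.004] q [-0.91  0.35  2.15  1.35  0.57 -0.51] op 0.0682
alpha 0.22 lean 41.91 F [-1.4  0.1 -0.7]
turn units [-0.0023 -0.0007  0.0001]
shift units [ 0.5299 -0.1223 -0.351 ]
```

Request:
jog_arm(deltas=[0.3,-0.122,-0.351,-0.002,0,0,0.53,-0.122,-0.351,-0.002,0,0,0.53,-0.122,-0.351,-0.002,0,0])

```text
time: 18.0
tool_pos: [0.5433, -0.2496, 0.1019]
tool_rot: [-3.14, -0.733, 0.01]
contact_force: [-0.6, 1.2, 0.2]
opening: 0.0677
```

Request:
jog_arm(deltas=[0.3,0,0,0,0,0,0.6,0,0,0,0,0,0.8,0,-0.02,0,0,0,0.842,0,-0.04,0,0,0,0.842,0,-0.04,0,0,0])

```text
time: 18.42
tool_pos: [0.6248, -0.2491, 0.0985]
tool_rot: [3.141, -0.732, 0.01]
contact_force: [-0.5, -0.8, -0.6]
opening: 0.0677
```

Request:
jog_arm(deltas=[0,0,0,0,0,0,0,0,0,0,0,0])

```text
time: 18.58
tool_pos: [0.623, -0.2509, 0.0987]
tool_rot: [-3.141, -0.731, 0.004]
contact_force: [-0.4, -0.8, -1.4]
opening: 0.0678
```

```bash
python3 st.py 0 41.98 .6242 -.252 .0935
```

```text
18.58 tcp [ 0.623  -0.2509  0.0987] z [ 0.668  0.003 -0.744] y [ 0.004 -1.    -0.   ] q [-0.7   0.57  1.87  1.37  0.46 -0.34] op 0.0678
alpha 0.25 lean 41.91 F [-0.4 -0.8 -1.4]
turn units [-0.0001 -0.0008 -0.0027]
shift units [ 0.0124 -0.0112 -0.0515]
```

Request:
jog_arm(deltas=[0.012,-0.011,0,0,0,-0.003,0.012,-0.011,-0.02,0,0,-0.003,0.012,-0.011,-0.04,0,0,-0.003,0.012,-0.011,-0.052,0,0,-0.003,0.012,-0.011,-0.052,0,0,-0.003])

```text
time: 19.0
tool_pos: [0.6249, -0.253, 0.0933]
tool_rot: [3.141, -0.732, -0.002]
contact_force: [-0.5, 0.7, -0.7]
opening: 0.0678
```

Request:
jog_arm(deltas=[0,0,0,0,0,0,0,0,0,0,0,0])

```text
time: 19.17
tool_pos: [0.6252, -0.2529, 0.0937]
tool_rot: [3.141, -0.732, -0.001]
contact_force: [0.4, -0.1, -0.7]
opening: 0.0681
```

```bash
python3 st.py 0 41.98 .6242 -.252 .0925
```

```text
19.17 tcp [ 0.6252 -0.2529  0.0937] z [ 0.669 -0.002 -0.744] y [-0.002 -1.     0.001] q [-0.7   0.58  1.87  1.4   0.45 -0.37] op 0.0681
alpha -0.15 lean 41.97 F [ 0.4 -0.1 -0.7]
turn units [ 0.0004 -0.0002  0.0012]
shift units [-0.0099  0.0091 -0.0118]
```

Request:
jog_arm(deltas=[-0.01,0.009,0,0,0,0,-0.01,0.009,-0.008,0,0,0,-0.01,0.009,-0.015,0,0,0,-0.01,0.009,-0.015,0,0,0])

```text
time: 19.5
tool_pos: [0.6243, -0.252, 0.0923]
tool_rot: [3.141, -0.733, -0.001]
contact_force: [0.1, -0.7, 0.7]
opening: 0.0676
```

Request:
jog_arm(deltas=[0,0,0,0,0,0,0,0,0,0,0,0])

```text
time: 19.67
tool_pos: [0.6243, -0.252, 0.0923]
tool_rot: [3.141, -0.733, -0.001]
contact_force: [-0.6, 0.9, -0.0]
opening: 0.0678
```

Request:
jog_arm(deltas=[0,0,-0.004,0,0,0,0,0,-0.008,0,0,0,0,0,-0.008,0,0,0])

```text
time: 19.92
tool_pos: [0.6246, -0.2521, 0.0922]
tool_rot: [3.14, -0.734, -0.001]
contact_force: [-2.6, 0.0, 4.8]
opening: 0.0679
```

Request:
jog_arm(deltas=[0,0,0,0,0,0,0,0,0,0,0,0])

```text
time: 20.08
tool_pos: [0.6246, -0.252, 0.0922]
tool_rot: [3.14, -0.734, -0.001]
contact_force: [-1.4, 0.7, 4.8]
opening: 0.0681
```

Contact is about 5 N, so the disc is seated. Opening (both fingers have room beside the disc), backing out along the tool axis, and moving clear of the view.

Request:
jog_arm(deltas=[0,0,0,0,0,0,0,0,0,0,0,0,0,0,0,0,0,0,0,0,0,0,0,0,0,0,0,0,0,0], claw=0.95)

```text
time: 20.5
tool_pos: [0.6242, -0.252, 0.0912]
tool_rot: [3.141, -0.732, -0.001]
contact_force: [-0.0, -0.1, -0.1]
opening: 0.0868
```

Request:
jog_arm(deltas=[-0.1,0,0.11,0,0,0,-0.25,0,0.28,0,0,0,-0.5,0,0.4,0,0,0,-0.9,0,0.4,0,0,0,-1,0,0.4,0,0,0])

```text
time: 20.92
tool_pos: [0.521, -0.2511, 0.1313]
tool_rot: [3.141, -0.731, -0.002]
contact_force: [-0.2, 0.7, -1.0]
opening: 0.0877
```

Request:
jog_arm(deltas=[-0.4,0.6,0.4,0,0,0.2,-0.4,0.6,0.4,0,0,0.2,-0.4,0.6,0.4,0,0,0.2,-0.4,0.6,0.4,0,0,0.2])

```text
time: 21.25
tool_pos: [0.4844, -0.1932, 0.1727]
tool_rot: [3.136, -0.733, 0.317]
contact_force: [-0.3, -1.2, 1.2]
opening: 0.0873
```

Request:
jog_arm(deltas=[0,1,0.3,0,0,0.3,0,1,0.3,0,0,0.3,0,1,0.3,0,0,0.3,0,1,0.3,0,0,0.3,0,1,0.3,0,0,0.3])

```text
time: 21.67
tool_pos: [0.486, -0.0927, 0.2015]
tool_rot: [3.138, -0.733, 0.788]
contact_force: [0.6, -1.4, 0.4]
opening: 0.087
```

```bash
python3 st.py; python3 look.py pics/p4.png; python3 ov.py pics/p4.png.npz pics/o3.png "[0,0]" "[(.629,-.252,.03,.1,(0,255,0)),(.629,-.252,.052,.0765,(0,255,255)),(.629,-.252,.074,.0572,(255,0,255)),(.629,-.252,.096,.0347,(255,255,255))]"
```

```text
21.67 tcp [ 0.486  -0.0927  0.2015] z [ 0.474  0.471 -0.743] y [ 0.707 -0.707  0.003] q [-0.79  0.29  1.97  0.86  1.08 -0.51] op 0.087
alpha 44.82 lean 41.98 F [ 0.6 -1.4  0.4]
```

View pics/o3.png

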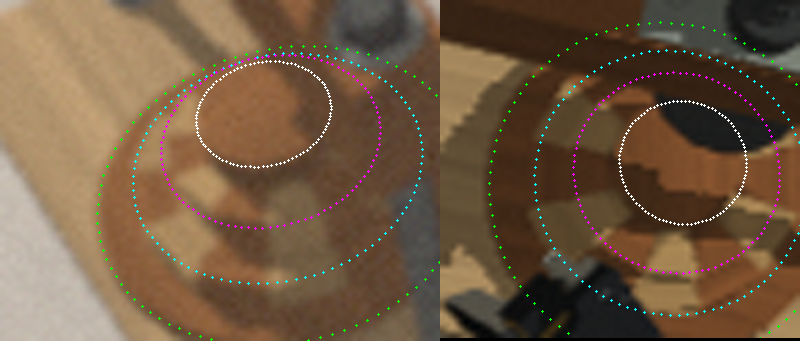

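The stack sits on all the circles: the disc's visible edge follows the white circle in both views, and the mid and rim edges match magenta and cyan. As a last numeric check, I'll test whether the rim or any other item shifted between pictures.

```bash
python3 - <<'E'
from h import *
g=lambda I:cv2.cvtColor(I,cv2.COLOR_RGB2GRAY).astype(np.float32)
S0=cv2.imread("pics/scene0.png")[:,:,::-1].copy();T0=cv2.imread("pics/top0.png")[:,:,::-1].copy()
d3=np.load("pics/p3.png.npz");T=robot.read_camera("top");S=robot.read_camera("scene")
def sh(A,B,x,y,w,h):
    (dx,dy),r=cv2.phaseCorrelate(g(A)[y:y+h,x:x+w],g(B)[y:y+h,x:x+w],cv2.createHanningWindow((w,h),5));return round(dx,2),round(dy,2),round(r,2)
print("rim scene vs start",sh(S0,S,192,250,50,34)," mid+rim vs before foot",sh(d3['S'],S,192,245,50,39))
for n,b in dict(blue=(415,298,56,52),glue=(370,360,50,50),tape=(310,340,46,36),sander=(340,230,56,56),strip=(355,275,80,90),square=(280,180,90,56),mallet=(230,130,60,60)).items(): print(n,sh(S0,S,*b))
robot.hand_in();print("handed in")
E
```

```text
rim scene vs start (0.25, 0.04, 1.09)  mid+rim vs before foot (-0.02, 0.17, 0.98)
blue (-0.34, -0.05, 0.81)
glue (0.01, -0.02, 0.89)
tape (0.06, -0.14, 1.13)
sander (0.1, -0.04, 1.14)
strip (-0.08, 0.27, 0.61)
square (-0.1, 0.09, 0.57)
mallet (0.18, 0.09, 0.93)
the job is handed in; nothing more can be done
handed in
```

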